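# Fit the food pusher to the slicer's track

## Robot

A 6-joint arm with a two-finger parallel gripper is mounted at the origin on a cart in front of the work surface, level with it; the furniture and walls round the work are solid. World frame = base frame: x ahead of the robot, y to its left, z up, the work surface at z = 0. Lengths are in m, angles in rad, forces in N, time in s.
With the tool pointing down it reaches from about 0.275 to 0.725 m from the base axis. Payload 5.6 kg.
Tool frame: the origin (TCP) lies at the very end of the fingers, on their centre line; the grasp point (between the pads) lies 19 mm behind it; z points along the fingers, y is the line along which they close (so a half turn about z gives the same grasp; the last joint's range is limited). The gripper opens to 85 mm and grips with 20 to 120 N. Pads are 22 mm wide; open, the fingers measure 114 mm over their backs; the gripper's body (76 mm by 85 mm) begins 54 mm behind the grasp point. The pads swing forward as they close: fully open they stand 13 mm farther back than shut.
Start: joints at [-0.858, 0.255, 0.108, 0, -1.424, -0.285], TCP at [0.228, -0.5, 0.231] pointing down, gripper open.
Joint ranges: [-2.95, 2.95], [-1.21, 1.97], [-1.09, 1.5], [-2.87, 1.71], [-2.94, -0.07], [-3.05, 3.05]. Speed limits (rad/s): [2.57, 2.57, 3.14, 3.14, 3.14, 3.14].

## Interface

Orientations are given as a 3x3 rotation matrix whose columns are the frame's x, y, z axes.
In Python, from station import env gives the robot as it stands.
- The arm moves only by the tool jog_arm, never from a script. Its argument "deltas" is a list of rows, each an object of numbers: "hand": the opening, from -1 (shut) to 1 (fully open), so that 0 is half open; "tx", "ty", "tz": the shift along the tool's x, y, z in cm; "yaw": the turn about the tool's z in units of 6 degrees (1.0 is 6 degrees). A call has exactly 8 rows; each row is the pose to reach, as a shift and turn from the pose commanded when the call began, along the tool's axes at that moment; what a row does not reach only later rows make up. A row lasts 1/12 s, in which the tool goes at most 41.7 mm and 7.16 degrees, less where a joint would pass 70% of its speed; a pose out of reach is approached as far as the arm can. A call with a gripper value outside its range is refused whole. The fingers move at their own pace and stop on an object; "squeeze" is the grip in N (left out, the last holds). Time passes only in rows, so rows that repeat a pose let the fingers close, or fill a call up. It gives the time, the measured TCP pose, the force, the opening and the grip force at its end, in the units of the state.
- env.state(): the state, without advancing time (a new reading comes with each control period).
- env.capture(name): name is "scene" or "top" or "wrist"; returns a dict with "img" (420x560x3 uint8, red, green, blue), "fx", "fy", "cx", "cy" (pixels), "position" and "orientation" of the camera in the world. Camera axes: x right, y down, z forward; pixel columns grow to the right and rows downward; lengths in m; the calibration is good to about 2 mm. A picture is of the moment at which its call begins. There is no depth.
- env.finish_job(): hands the job in; it is judged then, once.
The state is a dict: "clock": time; "joint_positions": joint angles; "joint_vel": joint speeds; "tau": joint torques, N m; "tool_pos": TCP position; "ee_rot": TCP orientation; "ft_force": force on the tool from outside, world axes, zero at the start; "wrist_torque": the same for the moment, N m; "gripper_width": finger opening in m; "grasp_force": force on a finger pad.
Only numpy, scipy, OpenCV 4.12 (cv2) and the standard library are available. Lean on these libraries where they do the work, as an engineer would, in place of code of your own. Each camera call takes 0.05 s, during which the arm holds its last target. There are 200 camera calls.

## Task

Fit the loose food pusher to the sloping vegetable slicer: feed its sole under the side lips from the track's open upper end, then guide it gently down the track, never letting it shoot down, until it sits fully home against the stop bar at the lower end, and let go. Leave the bowl, the cup and the ramekin where they stand.

Things in the scene. Friction and masses are not known exactly. Their poses are not given: they have to be found in the camera images.
- pusher: Loose food pusher, about 0.15 kg, lying on its sole on the worktop, left or right of the slicer. Grey flat sole 80 (x) x 100 (y) x 6 mm; on it a collar 66 (x) x 40 (y) mm up to z = 11 mm and a black upright grip. Origin: centre of the sole's underside; z up through the grip. The same either way round (half turn about z).
- pusher_grip (a point): Point in the middle of the pusher's grip, 43 mm above the sole's underside. The grip is 54 (x) x 22 (y) mm, its top 58 mm above the underside, with flat sides facing +y and -y of the pusher: pinch it across its 22 mm.
- slicer_deck: Fixed slicer's steel deck, 124 mm wide, rising 25 degrees away from the robot, turned somewhat left or right. Frame: origin on the track floor 65 mm above the worktop, where the pusher's origin lies when fully home; x up the slope to the open end, y across, z out of the deck. Pusher home: its frame coincides with this one, or does after a half turn about z. Only dry friction, no catch.
- track_mouth (a point): Middle of the track floor at the upper end of the straight track, deck x = 85 mm. Black side walls, inner faces y = +-52 mm; lips inward to y = +-40 mm, undersides 8.5, tops 12.5 mm above the floor. Above here they flare outward 20 and upward 23 degrees to x = 106 mm (tops 20 mm); bare floor goes on to x = 155 mm. With its origin at x = 150 mm or more the sole is clear of the mouth.
- stop_face (a point): Middle of the foot of the stop bar's face at the track's lower end, deck x = -40 mm; the bar runs across the whole track and is 14 mm high above the floor. The sole's lower edge rests against it when the pusher is home.
- lid_edge (a point): Fixed: middle of the front edge of the raised steel lid behind the worktop, 0.20 m above it, running along y for over 1 m. It slopes down and back from here, behind the slicer's open end: keep the pusher in front of it. Above, a shelf's edge lies 33 mm nearer the robot, 0.43 m above the worktop: keep the hand and arm in front of it by tilting the hand with the deck.
- bowl_1: White china bowl, 130 mm across, 59 mm high, loose, on the worktop on the slicer's other side from the pusher. Bystander. Origin: centre of its underside.
- deli_b: Tall white cup, 97 mm across, 103 mm high, loose, behind on the left. Bystander. Origin: centre of its underside.
- ramekin_c: White fluted china ramekin, 82 mm across, 42 mm high, loose, behind on the right. Bystander. Origin: centre of its underside.
There are look-alikes about, which are no part of the job. What is shaped like the pusher but blue is not meant.

How it is judged:
On the way:
1. the pusher's sole has entered the upper end of the track under both lips and is still well short of the stop (x of pusher in the frame of slicer_deck between 0.03 and 0.115 m and y of pusher in the frame of slicer_deck between -0.005 and 0.005 m and z of pusher in the frame of slicer_deck between -0.004 and 0.006 m and angle between the z axis of pusher and the z axis of slicer_deck, either way round below 0.08 rad), for 0.1 s.
At the end, for the whole second after the job is handed in: The pusher sits in the track under both lips, within 5 mm of the stop bar along and across the track and flat on its floor (within 0.06 rad), at rest and released; the bowl, cup and ramekin are within 30 mm of where they stood (x of pusher in the frame of slicer_deck between -0.005 and 0.005 m and y of pusher in the frame of slicer_deck between -0.005 and 0.005 m and z of pusher in the frame of slicer_deck between -0.004 and 0.005 m and angle between the z axis of pusher and the z axis of slicer_deck, either way round below 0.06 rad and angle between the x axis of pusher and the x axis of slicer_deck, either way round below 0.08 rad and linear speed of pusher below 0.01 m/s and contact force between pusher and the fingers below 0.1 N); the robot touches nothing.
It fails at once if the pusher shoots down the track (faster than 0.35 m/s within 90 mm of home) (distance between pusher and slicer_deck below 0.09 m and linear speed of pusher above 0.35 m/s).
It fails at once if the bowl, the cup or the ramekin is shifted by more than 30 mm (distance of any of bowl_1, deli_b, ramekin_c from where it was at the start of the episode above 0.03 m).
It also fails if it takes over 48 s, if anything falls off the work surface, if the arm or the gripper's body presses on something with over 40 N, if the wrist force passes 120 N, or if a joint passes its speed limit or range.

## Working session

There is one attempt and no reset: what is moved stays moved. The work goes in short steps, Python scripts to look and compute and a tool call to move; the robot and the scene stay as the last step left them, time stands still between calls to the robot, and variables do not carry over. Pictures are saved under pics/ and viewed, at most 10 in all, crops included, and the job is handed in when it is done.

Besides the shell and the picture viewer there is one more tool, called after "Request:" as name(argument=value, ...), one argument or row to a line, values as JSON. jog_arm: Moves the arm, as the interface text tells. Its arguments: {"type":"object","properties":{"deltas":{"type":"array"},"squeeze":{"type":"number"}},"required":["deltas"]}

```bash
mkdir -p pics; ls
cat > h.py <<'E'
import numpy as np, cv2, json
from station import env
def cap(n,save=None):
    c=env.capture(n); c={k:(np.array(v) if not np.isscalar(v) else v) for k,v in c.items()}
    np.save(f'pics/{save or n}.npy',c,allow_pickle=True)
    cv2.imwrite(f'pics/{save or n}.png',c['img'][:,:,::-1]); return c
def load(n): return np.load(f'pics/{n}.npy',allow_pickle=True).item()
def ray(c,u,v):
    d=np.array([(u-c['cx'])/c['fx'],(v-c['cy'])/c['fy'],1.]); return c['position'],c['orientation']@d
def onz(c,u,v,z):
    p,d=ray(c,u,v); return p+d*(z-p[2])/d[2]
def proj(c,P):
    q=c['orientation'].T@(np.array(P)-c['position']); return c['cx']+c['fx']*q[0]/q[2],c['cy']+c['fy']*q[1]/q[2]
E
python3 - <<'E'
from h import *
a=cap('scene');b=cap('top')
for c in(a,b):print(c['fx'],c['cx'],c['cy'],c['position'].round(3),c['orientation'].round(3).tolist())
s=env.state();print(s['clock'],np.round(s['tool_pos'],4),np.round(s['ee_rot'],3).tolist(),s['gripper_width'])
E
```

```text
pics
414.97451445086523 284.40608709835016 206.75012092803846 [0.099 0.728 1.197] [[-0.822, -0.443, 0.357], [-0.568, 0.619, -0.542], [0.019, -0.648, -0.761]]
497.4241579787902 286.17675138722694 206.35889677672526 [-0.514 -0.08   1.55 ] [[0.085, -0.779, 0.622], [-0.996, -0.077, 0.039], [0.017, -0.623, -0.782]]
0.1 [ 0.228  -0.5     0.2305] [[-0.91, -0.415, -0.001], [-0.415, 0.91, 0.002], [0.0, 0.002, -1.0]] 0.08528162287092579
```

View pics/scene.png

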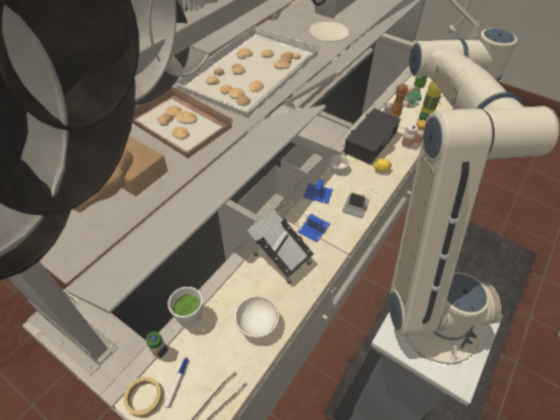

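View pics/top.png

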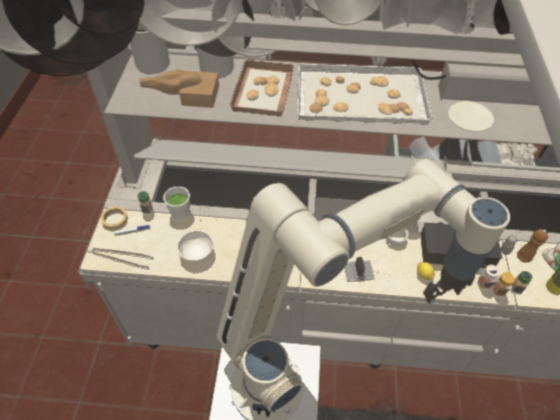

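The scene view shows the slicer at (282,242). Three things have the pusher's shape: a grey sole with a black grip at (356,204), which is also at top (360,270), and two blue ones at (318,192) and (314,228). The grey and black one fits the description, because blue is excluded. I'll confirm it in one enlarged crop.

Run:
```python
from h import *
a=load('scene');b=load('top')
cv2.imwrite('pics/crop1.png',cv2.resize(a['img'][150:290,240:390,::-1],None,fx=4.2,fy=4.2,interpolation=cv2.INTER_CUBIC))
cv2.imwrite('pics/crop2.png',cv2.resize(b['img'][240:300,330:390,::-1],None,fx=8,fy=8,interpolation=cv2.INTER_CUBIC))
print(onz(a,356,208,0),onz(b,360,271,0))
```

```text
[ 0.43562789 -0.27747705  0.        ] [ 0.44633464 -0.29376505  0.        ]
```

View pics/crop1.png

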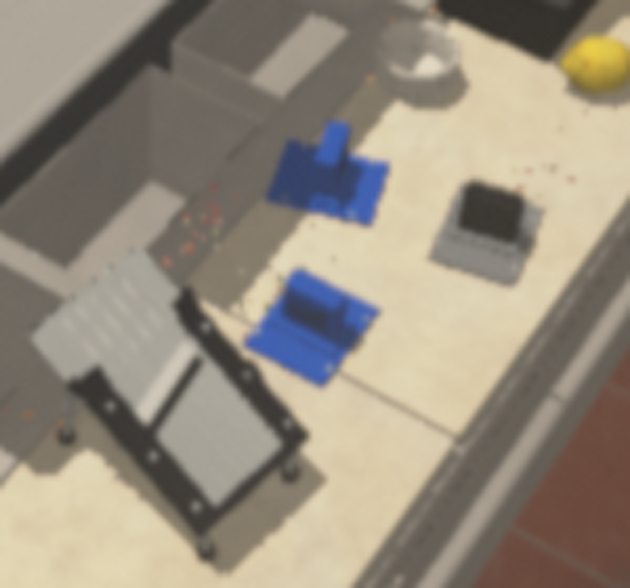

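The crop confirms it: a grey sole with a black grip at crop (487,232), which is scene (356,205). The other two are plainly blue. The slicer's deck top corners are at crop (140,250) and (33,338), and its lower bar runs from (305,435) to (205,530).

Run:
```python
from h import *
a=load('scene');b=load('top')
f=lambda u,v:(240+u/4.2,150+v/4.2)
t=np.radians(25)
P1=onz(a,*f(140,250),.065+.155*np.sin(t));P2=onz(a,*f(33,338),.065+.155*np.sin(t))
print('top corners',P1,P2,np.linalg.norm(P1-P2))
L1=onz(a,*f(305,435),.065+(-.047)*np.sin(t)+.012);L2=onz(a,*f(205,530),.065-.047*np.sin(t)+.012)
print('low',L1,L2,np.linalg.norm(L1-L2))
m=(P1+P2)/2;l=(L1+L2)/2;d=(m-l)[:2];print('yaw axis',np.degrees(np.arctan2(d[1],d[0])),np.linalg.norm(d), 'edge yaw',np.degrees(np.arctan2(*(-(P2-P1)[:2]*[1,-1])[[0,1]])))
u=d/np.linalg.norm(d);print('origin',m[:2]-u*.155*np.cos(t))
# pusher sole corners in crop
for q in [(450,185),(545,208),(512,283),(430,257)]: print('sole',onz(a,*f(*q),.006))
g=[onz(a,*f(*q),.058) for q in [(475,180),(525,190),(520,217),(468,207)]]
print('griptop',np.mean(g,0),g)
# lid edge line at z=.2
print('lid',onz(a,325,108,.2),onz(a,150,245,.2))
im=a['img'].astype(int);
print('top lid',[onz(b,300,r,.2)[:2].round(3).tolist()+[r,b['img'][r,300].tolist()] for r in range(168,200,3)])
```

```text
top corners [6.22413118e-01 1.87471538e-04 1.30505831e-01] [0.63773847 0.1192512  0.13050583] 0.12004597829998624
low [0.44250748 0.02899919 0.05713694] [0.45833598 0.14529583 0.05713694] 0.11736886057017044
yaw axis -8.680440706219354 0.1817357663675923 edge yaw -7.334530286761882
origin [0.49120719 0.0809207 ]
sole [ 0.49598428 -0.31542891  0.006     ]
sole [ 0.41106087 -0.34134406  0.006     ]
sole [ 0.39430719 -0.24476066  0.006     ]
sole [ 0.46819412 -0.22866659  0.006     ]
griptop [ 0.43716678 -0.2800709   0.058     ] [array([ 0.46347075, -0.28813898,  0.058     ]), array([ 0.42164266, -0.30342783,  0.058     ]), array([ 0.41045459, -0.27247737,  0.058     ]), array([ 0.45309913, -0.25623942,  0.058     ])]
lid [ 0.72834641 -0.49975892  0.2       ] [0.80122737 0.36532625 0.2       ]
top lid [[0.745, -0.048, 168, [177, 171, 160]], [0.73, -0.049, 171, [164, 156, 145]], [0.715, -0.05, 174, [152, 145, 135]], [0.7, -0.051, 177, [79, 77, 72]], [0.686, -0.052, 180, [67, 64, 61]], [0.671, -0.053, 183, [67, 64, 60]], [0.657, -0.054, 186, [68, 65, 61]], [0.643, -0.055, 189, [69, 66, 62]], [0.629, -0.056, 192, [69, 66, 62]], [0.615, -0.057, 195, [70, 67, 62]], [0.601, -0.058, 198, [75, 72, 66]]]
```

Run:
```python
from h import *
b=load('top');a=load('scene')
x=np.hstack([cv2.resize(b['img'][140:260,150:330,::-1],None,fx=2.2,fy=2.2),cv2.resize(a['img'][90:210,180:360,::-1],None,fx=2.2,fy=2.2)])
cv2.imwrite('pics/lid.png',x)
```

```text
(no output)
```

View pics/lid.png

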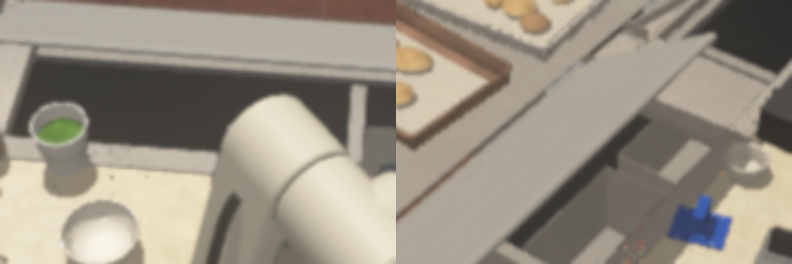

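The lid's front edge is at about x = 0.705 and the shelf's at about 0.672. The deck origin is near (0.491, 0.081) with a yaw of about -8°. The pusher is near (0.437, -0.28) with a yaw of about 14°. The jog axes can't tilt the hand, so I'll pinch the grip and let the pusher pivot between the pads against the deck. First I'll move above the pusher for a closer look.

Request:
jog_arm(
  deltas=[
    {"tx": -3.4, "ty": 1.6, "tz": -0.3, "yaw": 0.3, "hand": 1},
    {"tx": -7, "ty": 3.2, "yaw": 0.6, "hand": 1},
    {"tx": -10.5, "ty": 4.7, "yaw": 0.9, "hand": 1},
    {"tx": -14, "ty": 6.3, "yaw": 1.2, "hand": 1},
    {"tx": -17.5, "ty": 8, "yaw": 1.5, "hand": 1},
    {"tx": -21, "ty": 9.5, "yaw": 1.75, "hand": 1},
    {"tx": -24.5, "ty": 11, "yaw": 1.75, "hand": 1},
    {"tx": -27.7, "ty": 12.6, "tz": 1, "yaw": 1.75, "hand": 1},
  ],
)

```text
schema error: expected keys hand, tx, ty, tz, yaw
```

Run:
```python
from h import *
c=cap('wrist','w1');s=env.state();print(s['clock'],np.round(s['tool_pos'],4),np.round(s['ee_rot'],3).tolist(),s['joint_positions'])
print(c['fx'],c['position'],c['orientation'].round(3).tolist())
```

```text
0.15 [ 0.2281 -0.5001  0.2306] [[-0.91, -0.415, -0.001], [-0.415, 0.91, 0.001], [0.0, 0.001, -1.0]] [-8.58399933e-01  2.55613967e-01  1.07337494e-01 -3.30203274e-04
 -1.42388763e+00 -2.84613548e-01]
375.48586415263145 [ 0.15652066 -0.53296999  0.37387812] [[-0.415, 0.866, 0.278], [0.91, 0.394, 0.129], [0.002, 0.306, -0.952]]
```

View pics/w1.png

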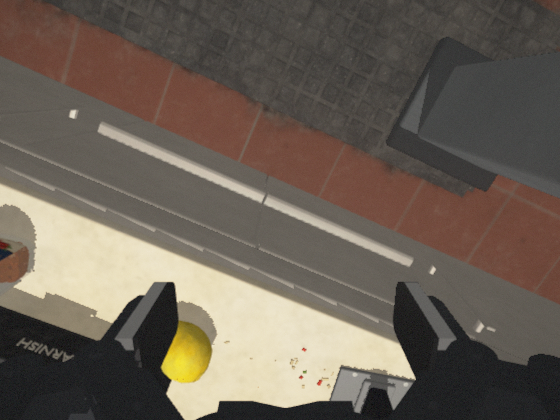

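The wrist view shows the open fingers at the bottom and the pusher's corner at (375,385). The schema needs all five keys in every row.

Request:
jog_arm(
  deltas=[
    {"tx": -3.4, "ty": 1.6, "tz": 0, "yaw": 0.3, "hand": 1},
    {"tx": -7, "ty": 3.2, "tz": 0, "yaw": 0.6, "hand": 1},
    {"tx": -10.5, "ty": 4.7, "tz": 0, "yaw": 0.9, "hand": 1},
    {"tx": -14, "ty": 6.3, "tz": 0, "yaw": 1.2, "hand": 1},
    {"tx": -17.5, "ty": 8, "tz": 0, "yaw": 1.5, "hand": 1},
    {"tx": -21, "ty": 9.5, "tz": 0, "yaw": 1.75, "hand": 1},
    {"tx": -24.5, "ty": 11, "tz": 0, "yaw": 1.75, "hand": 1},
    {"tx": -27.7, "ty": 12.6, "tz": 0, "yaw": 1.75, "hand": 1},
  ],
)

```text
clock: 0.82
tool_pos: [0.429, -0.269, 0.2311]
ee_rot: [[-0.97, -0.242, -0.0], [-0.242, 0.97, 0.0], [0.0, 0.0, -1.0]]
ft_force: [0.8, -0.0, -0.6]
gripper_width: 0.0852
grasp_force: 0.0
```

Run:
```python
from h import *
c=cap('wrist','w2');s=env.state();print(s['clock'],np.round(s['tool_pos'],4),np.round(s['ee_rot'],3).tolist(),s['joint_positions'])
```

```text
0.8667 [ 0.4321 -0.2654  0.2306] [[-0.969, -0.245, 0.001], [-0.245, 0.969, 0.002], [-0.002, 0.002, -1.0]] [-2.42973894e-01  1.70205980e-01 -1.04814188e-03 -2.21224731e-03
 -1.39893880e+00 -1.07959640e+00]
```

View pics/w2.png

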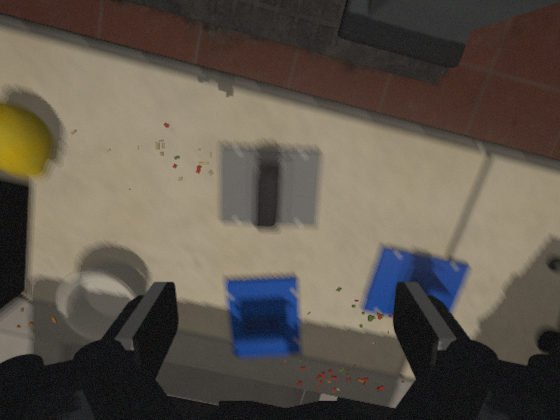

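The wrist view shows the grey pusher with sole corners at about (221,143), (321,147), (318,226) and (220,222). Its black grip is at (268,190), and the blue look-alikes are at (264,315) and (415,280).

Run:
```python
from h import *
c=load('w2');im=c['img']
hsv=cv2.cvtColor(im,cv2.COLOR_RGB2HSV)
roi=np.zeros(im.shape[:2],np.uint8);roi[125:245,200:345]=255
m=((hsv[:,:,1]<45)&(roi>0)&(hsv[:,:,2]<190)).astype(np.uint8)
m=cv2.morphologyEx(m,cv2.MORPH_OPEN,np.ones((5,5)))
ct=max(cv2.findContours(m,0,2)[0],key=cv2.contourArea)
P=np.array([onz(c,*q[0],.006)[:2] for q in ct])
r=cv2.minAreaRect((P*1000).astype(np.float32));print(r, np.round(cv2.minAreaRect(ct)[0],1))
bl=((hsv[:,:,2]<70)&(roi>0)).astype(np.uint8)
g=max(cv2.findContours(bl,0,2)[0],key=cv2.contourArea);print('grip bbox',cv2.boundingRect(g),cv2.minAreaRect(g))
pts=[onz(c,*q,.006)[:2] for q in [(221,143),(321,147),(318,226),(220,222)]];print(np.round(pts,4),np.mean(pts,0))
s=env.state();print(s['clock'],np.round(s['tool_pos'],4),np.round(s['ee_rot'],3).tolist())
```

```text
((445.9296875, -281.0670471191406), (81.64515686035156, 99.44686126708984), 12.367059707641602) [269.2 186.1]
grip bbox (255, 151, 25, 76) ((267.3858947753906, 188.3789825439453), (22.843063354492188, 75.29096984863281), 1.6846843957901)
[[ 0.4141 -0.3369]
 [ 0.3943 -0.2415]
 [ 0.474  -0.2223]
 [ 0.4944 -0.3223]] [ 0.44420582 -0.28076533]
0.8667 [ 0.4321 -0.2654  0.2306] [[-0.969, -0.245, 0.001], [-0.245, 0.969, 0.002], [-0.002, 0.002, -1.0]]
```

Request:
jog_arm(
  deltas=[
    {"tx": -0.2, "ty": -0.7, "tz": 2, "yaw": 0.3, "hand": 1},
    {"tx": -0.2, "ty": -1.5, "tz": 4.5, "yaw": 0.3, "hand": 1},
    {"tx": -0.2, "ty": -1.5, "tz": 7, "yaw": 0.3, "hand": 1},
    {"tx": -0.2, "ty": -1.5, "tz": 9.5, "yaw": 0.3, "hand": 1},
    {"tx": -0.2, "ty": -1.5, "tz": 11, "yaw": 0.3, "hand": 1},
    {"tx": -0.2, "ty": -1.5, "tz": 12, "yaw": 0.3, "hand": 1},
    {"tx": -0.2, "ty": -1.5, "tz": 12, "yaw": 0.3, "hand": 1},
    {"tx": -0.2, "ty": -1.5, "tz": 12, "yaw": 0.3, "hand": 1},
  ],
)

```text
clock: 1.53
tool_pos: [0.4336, -0.2851, 0.1116]
ee_rot: [[-0.977, -0.212, -0.0], [-0.212, 0.977, -0.0], [0.0, -0.0, -1.0]]
ft_force: [-0.0, 0.3, 0.0]
gripper_width: 0.0853
grasp_force: 0.0
```

Run:
```python
from h import *
s=env.state();R=np.array(s['ee_rot']);p=np.array(s['tool_pos']);print(s['clock'],p.round(4),R.round(3).tolist())
print('delta cm',R.T@(np.array([.434,-.2835,.024])-p)*100)
```

```text
1.5333 [ 0.4336 -0.2851  0.1116] [[-0.977, -0.212, -0.0], [-0.212, 0.977, -0.0], [0.0, -0.0, -1.0]]
delta cm [-0.078135    0.15403465  8.75696806]
```

Request:
jog_arm(
  deltas=[
    {"tx": -0.1, "ty": 0.15, "tz": 2.5, "yaw": 0, "hand": 1},
    {"tx": -0.1, "ty": 0.15, "tz": 5, "yaw": 0, "hand": 1},
    {"tx": -0.1, "ty": 0.15, "tz": 7, "yaw": 0, "hand": 0.5},
    {"tx": -0.1, "ty": 0.15, "tz": 8.2, "yaw": 0, "hand": 0.2},
    {"tx": -0.1, "ty": 0.15, "tz": 8.7, "yaw": 0, "hand": 0},
    {"tx": -0.1, "ty": 0.15, "tz": 8.7, "yaw": 0, "hand": -0.2},
    {"tx": -0.1, "ty": 0.15, "tz": 8.7, "yaw": 0, "hand": -0.4},
    {"tx": -0.1, "ty": 0.15, "tz": 8.7, "yaw": 0, "hand": -1},
  ],
  squeeze=25,
)

```text
clock: 2.2
tool_pos: [0.4356, -0.2839, 0.026]
ee_rot: [[-0.977, -0.212, 0.003], [-0.212, 0.977, -0.001], [-0.003, -0.002, -1.0]]
ft_force: [0.2, -0.6, -0.5]
gripper_width: 0.0216
grasp_force: 25.4
```

Request:
jog_arm(
  deltas=[
    {"tx": 0, "ty": 0, "tz": 0, "yaw": 0, "hand": -1},
    {"tx": 0, "ty": 0, "tz": 0, "yaw": 0, "hand": -1},
    {"tx": 0, "ty": 0, "tz": 0, "yaw": 0, "hand": -1},
    {"tx": 0, "ty": 0, "tz": 0, "yaw": 0, "hand": -1},
    {"tx": 0, "ty": 0, "tz": 0, "yaw": 0, "hand": -1},
    {"tx": 0, "ty": 0, "tz": 0, "yaw": 0, "hand": -1},
    {"tx": 0, "ty": 0, "tz": -1, "yaw": 0, "hand": -1},
    {"tx": 0, "ty": 0, "tz": -2, "yaw": 0, "hand": -1},
  ],
)

```text
clock: 2.87
tool_pos: [0.4335, -0.2829, 0.0446]
ee_rot: [[-0.977, -0.211, -0.002], [-0.211, 0.977, 0.001], [0.001, 0.001, -1.0]]
ft_force: [-0.7, 0.5, -1.1]
gripper_width: 0.0214
grasp_force: 25.2
```

Request:
jog_arm(
  deltas=[
    {"tx": 0, "ty": 0, "tz": -3, "yaw": 0, "hand": -1},
    {"tx": 0, "ty": 0, "tz": -6, "yaw": 0, "hand": -1},
    {"tx": -0.5, "ty": 0.5, "tz": -9, "yaw": 0.3, "hand": -1},
    {"tx": -1, "ty": 1.5, "tz": -12, "yaw": 0.6, "hand": -1},
    {"tx": -2, "ty": 3.5, "tz": -15, "yaw": 0.9, "hand": -1},
    {"tx": -3, "ty": 6, "tz": -17, "yaw": 1.2, "hand": -1},
    {"tx": -4, "ty": 9, "tz": -18.5, "yaw": 1.5, "hand": -1},
    {"tx": -5, "ty": 12, "tz": -20, "yaw": 1.7, "hand": -1},
  ],
)

```text
clock: 3.53
tool_pos: [0.4573, -0.1542, 0.2463]
ee_rot: [[-0.999, -0.033, 0.001], [-0.033, 0.999, 0.0], [-0.001, 0.0, -1.0]]
ft_force: [0.4, 0.3, -1.2]
gripper_width: 0.0218
grasp_force: 25.3
```

Run:
```python
from h import *
s=env.state();R=np.array(s['ee_rot']);p=np.array(s['tool_pos']);print(s['clock'],p.round(4),R.round(3).tolist())
print('delta cm',R.T@(np.array([.54,.07,.32])-p)*100,'toolx ang',np.degrees(np.arctan2(R[1,0],R[0,0])))
```

```text
3.5333 [ 0.4573 -0.1542  0.2463] [[-0.999, -0.033, 0.001], [-0.033, 0.999, 0.0], [-0.001, 0.0, -1.0]]
delta cm [-9.00898421 22.14414859 -7.3477345 ] toolx ang -178.13721832807883
```

Now rotate -10° in the world frame (yaw +1.65) and move over the slicer.

Request:
jog_arm(
  deltas=[
    {"tx": -1, "ty": 3, "tz": -1.2, "yaw": 0.3, "hand": -1},
    {"tx": -2.5, "ty": 6.5, "tz": -2.5, "yaw": 0.6, "hand": -1},
    {"tx": -4, "ty": 10, "tz": -3.7, "yaw": 0.9, "hand": -1},
    {"tx": -5.5, "ty": 13.5, "tz": -5, "yaw": 1.2, "hand": -1},
    {"tx": -7, "ty": 17, "tz": -6.2, "yaw": 1.5, "hand": -1},
    {"tx": -8, "ty": 20, "tz": -7.3, "yaw": 1.65, "hand": -1},
    {"tx": -9, "ty": 22, "tz": -7.3, "yaw": 1.65, "hand": -1},
    {"tx": -9, "ty": 22, "tz": -7.3, "yaw": 1.65, "hand": -1},
  ],
)

```text
clock: 4.2
tool_pos: [0.5405, 0.0714, 0.3174]
ee_rot: [[-0.991, 0.134, -0.0], [0.134, 0.991, 0.001], [0.0, 0.001, -1.0]]
ft_force: [-0.7, -0.7, -2.4]
gripper_width: 0.0219
grasp_force: 25.2
```

Run:
```python
from h import *
env.capture('wrist')
c=cap('wrist','w3');s=env.state();R=np.array(s['ee_rot']);p=np.array(s['tool_pos']);print(s['clock'],p.round(4),R.round(3).tolist(),np.round(s['joint_positions'],3))
print('cam in tool',(R.T@(c['position']-p)).round(4),c['orientation'].round(3).tolist())
```

```text
4.3 [0.5395 0.0683 0.3174] [[-0.991, 0.136, -0.001], [0.136, 0.991, -0.0], [0.001, -0.0, -1.0]] [ 0.414  0.236  0.299 -0.    -1.634 -2.121]
cam in tool [ 0.0786  0.0012 -0.1433] [[0.134, 0.944, 0.302], [0.991, -0.128, -0.041], [0.0, 0.305, -0.952]]
```

View pics/w3.png

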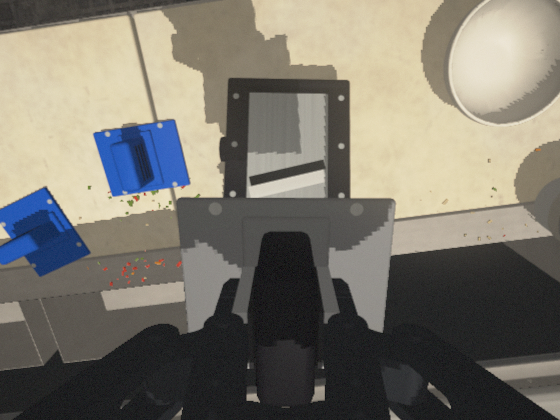

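The wrist view shows the stop bar's inner edge at row 93 between columns 249 and 328. The lip edges run at column 248 on the left and 327 on the right, over rows 95 to 190. The held pusher's sole front edge is at row 199 and spans columns 178 to 394.

```bash
cat > fit.py <<'E'
from h import *
from scipy.optimize import least_squares
c=load('w3');g=cv2.cvtColor(c['img'],cv2.COLOR_RGB2GRAY).astype(float)
def edge(arr,off):  # strongest gradient, subpixel
    d=np.abs(np.diff(cv2.GaussianBlur(arr.reshape(1,-1),(5,1),1).ravel())); i=int(np.argmax(d[1:-1]))+1
    k=d[i-1:i+2]; return off+i+.5+(k[0]-k[2])/(2*(k[0]-2*k[1]+k[2])+1e-9)
Lp=[(edge(g[r,238:259],238),r) for r in list(range(100,165,4))]
Rp=[(edge(g[r,318:339],318),r) for r in list(range(100,155,4))]
Sp=[(q,edge(g[84:103,q],84)) for q in range(256,322,4)]
Lo=[(edge(g[r,222:240],222),r) for r in range(84,130,5)];Ro=[(edge(g[r,342:360],342),r) for r in range(84,180,6)]
t=np.radians(25)
def frame(x0,y0,a):
    ca,sa=np.cos(a),np.sin(a)
    X=np.array([ca*np.cos(t),sa*np.cos(t),np.sin(t)]);Y=np.array([-sa,ca,0]);return np.array([x0,y0,.065]),np.c_[X,Y,np.cross(X,Y)]
def deck(p,F,h):
    o,R=F;q,d=ray(c,*p);q=R.T@(q-o);d=R.T@d;return q+d*(h-q[2])/d[2]
med=lambda P:P
def res(v):
    F=frame(*v[:3])
    return np.array([deck(p,F,.0125)[1]+.040 for p in Lp]+[deck(p,F,.0125)[1]-.040 for p in Rp]+[deck(p,F,0)[0]+.040 for p in Sp])*1000
if __name__=='__main__':
    s=least_squares(res,[.49,.08,-.14],loss='soft_l1')
    print(s.x.round(4),np.degrees(s.x[2]));r=res(s.x);n=len(Lp);m=n+len(Rp);print([np.round(q,1).tolist() for q in (r[:n],r[n:m],r[m:])])
    F=frame(*s.x);print('outer y',[np.round(np.median([deck(p,F,.0125)[1] for p in Q]),4) for Q in(Lo,Ro)])
    tops=[(q,edge(g[70:90,q],70)) for q in range(236,340,8)];print('bar outer',np.median([deck(p,F,.014)[0] for p in tops]))
    np.save('F.npy',s.x)
    st=env.state();R=np.array(st['ee_rot']);print('tool yaw off deck',np.degrees(np.arctan2(R[1,0],R[0,0]))%360-180-np.degrees(s.x[2]))
    # held sole: front edge corners & z
    lo=[(178,199),(394,199)];z=st['tool_pos'][2]-.0247+.006
    P=[onz(c,*q,z) for q in lo];print('sole front in tool',[(R.T@(p-np.array(st['tool_pos']))).round(4) for p in P])
E
python3 fit.py
```

```text
[ 0.499   0.0772 -0.1461] -8.368470854198499
[[0.8, 0.8, 0.7, 0.8, 0.7, 0.7, 0.7, 0.6, 0.7, 0.5, 0.5, 0.5, 0.6, 0.4, 0.5, 0.3, 0.5], [-2.7, -1.2, 0.4, -2.3, -3.7, -2.8, -1.5, 0.1, -2.3, -3.8, -3.0, -1.5, 0.1, -0.3], [-0.3, -0.3, -0.3, -0.2, -0.1, -0.1, -0.1, -0.0, 0.1, 0.1, 0.0, 0.1, 0.1, 0.1, 0.0, 0.0, 0.1]]
outer y [np.float64(-0.0612), np.float64(0.0622)]
bar outer -0.04862437203194564
tool yaw off deck 0.5706796984223033
sole front in tool [array([ 0.0326, -0.0467,  0.0187]), array([0.0327, 0.05  , 0.0187])]
```

Run:
```python
from fit import *
st=env.state();R=np.array(st['ee_rot']);p=np.array(st['tool_pos'])
el=[(edge(g[r,168:192],168),r) for r in range(206,300,12)];er=[(edge(g[r,382:404],382),r) for r in range(206,300,12)]
ef=[(q,edge(g[190:208,q],190)) for q in list(range(184,222,6))+list(range(352,392,6))]
print([round(x,1) for x,_ in el],[round(x,1) for x,_ in er],[round(y,1) for _,y in ef])
# widths vs row -> depth (100 mm) => positions in tool frame
for (a,r),(b,_) in zip(el,er):
    da=ray(c,a,r)[1];db=ray(c,b,r)[1];k=.1/np.linalg.norm(da-db)
    print(r,(R.T@(c['position']+k*(da+db)/2-p)).round(4))
```

```text
[np.float64(173.6), np.float64(176.9), np.float64(178.3), np.float64(179.4), np.float64(181.4), np.float64(182.5), np.float64(183.6), np.float64(182.8)] [np.float64(395.2), np.float64(387.5), np.float64(393.3), np.float64(391.9), np.float64(400.2), np.float64(389.3), np.float64(387.7), np.float64(386.4)] [np.float64(196.8), np.float64(197.0), np.float64(195.6), np.float64(197.1), np.float64(197.1), np.float64(197.1), np.float64(197.1), np.float64(197.7), np.float64(197.7), np.float64(197.7), np.float64(197.7), np.float64(197.7), np.float64(197.7), np.float64(197.7)]
206 [0.0293 0.0009 0.0189]
218 [ 0.0214 -0.0001  0.0256]
230 [0.0172 0.0016 0.0204]
242 [0.0111 0.0015 0.0207]
254 [0.0078 0.0039 0.0143]
266 [-0.0018  0.0017  0.0216]
278 [-0.0084  0.0016  0.022 ]
290 [-0.0143  0.0011  0.0207]
```

```bash
cat > tgt.py <<'E'
from fit import frame
from h import *
F=frame(.499,.0762,-.151);o,Rd=F
H=np.array([np.cos(-.151),np.sin(-.151),0]);OFF=-.009
def tilted(xp,h): return o+Rd@np.array([xp+OFF,0,h+.0437])-[0,0,.019]
def level(xc,h): # far edge at deck (xc,h)
    return o+Rd@np.array([xc,0,h])-H*(.040-OFF)+[0,0,.0437-.019]
def show(*T):
    s=env.state();R=np.array(s['ee_rot']);p=np.array(s['tool_pos']);print(s['clock'],p.round(4),np.round(s['ft_force'],1))
    print('yaw units',-((-.151-np.arctan2(-R[1,0],-R[0,0]))*180/np.pi/6).round(3))
    for q in T: print(np.round(q,4),'delta cm',(R.T@(q-p)*100).round(2))
E
python3 -c "
from tgt import *
show(level(.078,.0425),level(.078,.0125),tilted(.010,.0125),tilted(.152,0))"
```

```text
4.3 [0.5395 0.0683 0.3174] [-0.2 -0.6 -1.6]
yaw units 0.142
[0.5027 0.0756 0.1612] delta cm [ 3.73  0.23 15.62]
[0.5152 0.0737 0.134 ] delta cm [ 2.46  0.21 18.34]
[0.4764 0.0796 0.0974] delta cm [ 6.38  0.27 22.01]
[0.6089 0.0595 0.146 ] delta cm [-7.01  0.07 17.13]
```

Request:
jog_arm(
  deltas=[
    {"tx": 0.3, "ty": 0, "tz": 2, "yaw": 0.1, "hand": -1},
    {"tx": 0.7, "ty": 0.1, "tz": 5, "yaw": 0.14, "hand": -1},
    {"tx": 1.2, "ty": 0.1, "tz": 8, "yaw": 0.14, "hand": -1},
    {"tx": 1.7, "ty": 0.2, "tz": 11, "yaw": 0.14, "hand": -1},
    {"tx": 2.1, "ty": 0.2, "tz": 13.5, "yaw": 0.14, "hand": -1},
    {"tx": 2.4, "ty": 0.2, "tz": 15.5, "yaw": 0.14, "hand": -1},
    {"tx": 2.4, "ty": 0.2, "tz": 16.5, "yaw": 0.14, "hand": -1},
    {"tx": 2.4, "ty": 0.2, "tz": 17, "yaw": 0.14, "hand": -1},
  ],
  squeeze=20,
)

```text
clock: 4.97
tool_pos: [0.5154, 0.0718, 0.1464]
ee_rot: [[-0.988, 0.153, -0.002], [0.153, 0.988, -0.001], [0.002, -0.001, -1.0]]
ft_force: [-0.1, -0.2, -1.2]
gripper_width: 0.0221
grasp_force: 25.2
```

```bash
python3 -c "
from tgt import *
show(level(.078,.0125),tilted(.010,.0125))"
```

```text
4.9667 [0.5154 0.0718 0.1464] [-0.1 -0.2 -1.2]
yaw units -0.022
[0.5152 0.0737 0.134 ] delta cm [0.04 0.19 1.24]
[0.4764 0.0796 0.0974] delta cm [3.96 0.19 4.92]
```

Request:
jog_arm(
  deltas=[
    {"tx": 0, "ty": 0.15, "tz": 0.6, "yaw": 0, "hand": -1},
    {"tx": 0.1, "ty": 0.15, "tz": 1.1, "yaw": 0, "hand": -1},
    {"tx": 0.4, "ty": 0.15, "tz": 1.4, "yaw": 0, "hand": -1},
    {"tx": 0.8, "ty": 0.15, "tz": 1.8, "yaw": 0, "hand": -1},
    {"tx": 1.2, "ty": 0.15, "tz": 2.2, "yaw": 0, "hand": -1},
    {"tx": 1.6, "ty": 0.15, "tz": 2.6, "yaw": 0, "hand": -1},
    {"tx": 2, "ty": 0.15, "tz": 3, "yaw": 0, "hand": -1},
    {"tx": 2.4, "ty": 0.15, "tz": 3.4, "yaw": 0, "hand": -1},
  ],
  squeeze=20,
)

```text
clock: 5.63
tool_pos: [0.493, 0.0783, 0.1136]
ee_rot: [[-0.988, 0.151, 0.002], [0.151, 0.988, 0.001], [-0.001, 0.001, -1.0]]
ft_force: [1.0, 0.1, 5.3]
gripper_width: 0.0215
grasp_force: 27.1
```

```bash
python3 -c "
from tgt import *
show(tilted(.010,.0125));print(np.round(env.state()['wrist_torque'],2))"
```

```text
5.6333 [0.493  0.0783 0.1136] [1.  0.1 5.3]
yaw units -0.01
[0.4764 0.0796 0.0974] delta cm [ 1.66 -0.12  1.62]
[-0.06 -0.47 -0.05]
```

Request:
jog_arm(
  deltas=[
    {"tx": 0.4, "ty": -0.1, "tz": 0.4, "yaw": 0, "hand": -1},
    {"tx": 0.7, "ty": -0.1, "tz": 0.7, "yaw": 0, "hand": -1},
    {"tx": 1, "ty": -0.1, "tz": 1, "yaw": 0, "hand": -1},
    {"tx": 1.3, "ty": -0.1, "tz": 1.3, "yaw": 0, "hand": -1},
    {"tx": 1.6, "ty": -0.1, "tz": 1.6, "yaw": 0, "hand": -1},
    {"tx": 1.7, "ty": -0.1, "tz": 1.8, "yaw": 0, "hand": -1},
    {"tx": 1.7, "ty": -0.1, "tz": 1.9, "yaw": 0, "hand": -1},
    {"tx": 1.7, "ty": -0.1, "tz": 1.9, "yaw": 0, "hand": -1},
  ],
  squeeze=20,
)

```text
clock: 6.3
tool_pos: [0.4781, 0.0793, 0.0982]
ee_rot: [[-0.989, 0.15, 0.006], [0.15, 0.989, -0.001], [-0.006, 0.0, -1.0]]
ft_force: [-3.7, -2.1, 27.5]
gripper_width: 0.0216
grasp_force: 31.3
```

```bash
python3 -c "
from tgt import *
c=cap('scene','s2')
cv2.imwrite('pics/s2c.png',cv2.resize(c['img'][150:290,220:370,::-1],None,fx=4,fy=4,interpolation=cv2.INTER_CUBIC))
show(tilted(.010,.0125));print(np.round(env.state()['wrist_torque'],2))"
```

```text
6.35 [0.4781 0.0793 0.0982] [-4.9 -1.8 27.1]
yaw units 0.002
[0.4764 0.0796 0.0974] delta cm [0.17 0.01 0.08]
[-0.91  1.8  -0.09]
```

View pics/s2c.png

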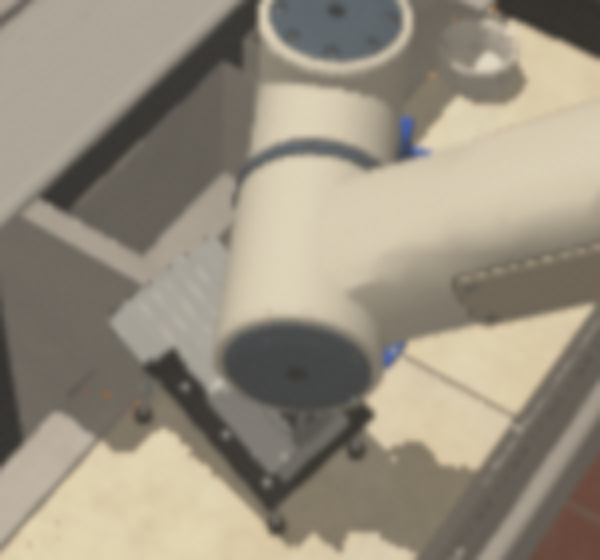

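Run:
```python
from tgt import *
c=load('s2');b=load('top')
p=np.array(env.state()['tool_pos'])
for z in (.2,.3,.4,.5): print(z,[np.round(proj(c,[p[0],p[1]+dy,z]),0) for dy in(0,-.1)])
for z in (.3,.35,.4,.45,.5,.55,.6): print(z,'upper cap',onz(c,303.75,153,z)[:2].round(3),'lower cap',onz(c,294,243,z)[:2].round(3))
print(np.round(env.state()['joint_positions'],3))
show(tilted(.010,.045),tilted(.155,.030),tilted(.152,0))
```

```text
0.2 [array([297., 232.]), array([315., 212.])]
0.3 [array([299., 211.]), array([317., 190.])]
0.4 [array([300., 187.]), array([320., 165.])]
0.5 [array([302., 159.]), array([323., 137.])]
0.3 upper cap [ 0.598 -0.133] lower cap [0.427 0.178]
0.35 upper cap [ 0.57  -0.085] lower cap [0.409 0.209]
0.4 upper cap [ 0.542 -0.037] lower cap [0.391 0.239]
0.45 upper cap [0.514 0.011] lower cap [0.373 0.27 ]
0.5 upper cap [0.487 0.059] lower cap [0.354 0.301]
0.55 upper cap [0.459 0.107] lower cap [0.336 0.331]
0.6 upper cap [0.431 0.155] lower cap [0.318 0.362]
[ 0.491  0.209 -0.307  0.004 -1.05  -2.215]
6.35 [0.4781 0.0793 0.0982] [-4.9 -1.8 27.1]
yaw units 0.002
[0.4628 0.0817 0.1268] delta cm [ 1.52  0.01 -2.87]
[0.599  0.061  0.1745] delta cm [-1.228e+01  1.000e-02 -7.560e+00]
[0.6089 0.0595 0.146 ] delta cm [-1.326e+01  1.000e-02 -4.710e+00]
```

The pusher is flat on the lips, with the force jumping to 27 N on full contact, so it's tilted 25° in the grip. I'll lift it off along the deck normal and carry it up to the open end with a firmer grip.

Request:
jog_arm(
  deltas=[
    {"tx": 0.2, "ty": 0, "tz": -0.3, "yaw": 0, "hand": -1},
    {"tx": 0.5, "ty": 0, "tz": -0.9, "yaw": 0, "hand": -1},
    {"tx": 0.9, "ty": 0, "tz": -1.8, "yaw": 0, "hand": -1},
    {"tx": 1, "ty": 0, "tz": -2.8, "yaw": 0, "hand": -1},
    {"tx": 0, "ty": 0, "tz": -3.5, "yaw": 0, "hand": -1},
    {"tx": -1.5, "ty": 0, "tz": -4.2, "yaw": 0, "hand": -1},
    {"tx": -3, "ty": 0, "tz": -4.9, "yaw": 0, "hand": -1},
    {"tx": -4.5, "ty": 0, "tz": -5.5, "yaw": 0, "hand": -1},
  ],
  squeeze=40,
)

```text
clock: 7.02
tool_pos: [0.52, 0.0728, 0.1493]
ee_rot: [[-0.988, 0.152, -0.002], [0.152, 0.988, -0.0], [0.002, -0.0, -1.0]]
ft_force: [0.6, -0.2, -1.2]
gripper_width: 0.0216
grasp_force: 39.3
```

```bash
python3 -c "
from tgt import *
show(tilted(.10,.03),tilted(.150,.028))"
```

```text
7.0167 [0.52   0.0728 0.1493] [ 0.6 -0.2 -1.2]
yaw units -0.012
[0.5497 0.0685 0.1513] delta cm [-3.01  0.03 -0.2 ]
[0.5954 0.0615 0.1706] delta cm [-7.62  0.03 -2.14]
```

Request:
jog_arm(
  deltas=[
    {"tx": -0.8, "ty": 0, "tz": -0.7, "yaw": 0, "hand": -1},
    {"tx": -2, "ty": 0, "tz": -1.3, "yaw": 0, "hand": -1},
    {"tx": -3.3, "ty": 0, "tz": -1.8, "yaw": 0, "hand": -1},
    {"tx": -4.6, "ty": 0, "tz": -2.1, "yaw": 0, "hand": -1},
    {"tx": -5.8, "ty": 0, "tz": -2.3, "yaw": 0, "hand": -1},
    {"tx": -6.7, "ty": 0, "tz": -2.3, "yaw": 0, "hand": -1},
    {"tx": -7.3, "ty": 0, "tz": -2.3, "yaw": 0, "hand": -1},
    {"tx": -7.6, "ty": 0, "tz": -2.3, "yaw": 0, "hand": -1},
  ],
  squeeze=40,
)

```text
clock: 7.68
tool_pos: [0.5955, 0.0612, 0.1714]
ee_rot: [[-0.988, 0.152, -0.002], [0.152, 0.988, -0.0], [0.002, -0.001, -1.0]]
ft_force: [-0.6, 0.4, -1.2]
gripper_width: 0.0218
grasp_force: 39.3
```

```bash
python3 -c "
from tgt import *
c=cap('scene','s3');w=cap('wrist','w4')
cv2.imwrite('pics/s3c.png',np.hstack([cv2.resize(c['img'][170:290,220:330,::-1],(385,420),interpolation=cv2.INTER_CUBIC),cv2.resize(w['img'][:,100:460,::-1],(360,420))]))
show(tilted(.150,.02),tilted(.152,0))"
```

```text
7.7833 [0.5952 0.0612 0.1716] [-1.3 -0.5 -1.5]
yaw units -0.015
[0.5987 0.061  0.1633] delta cm [-0.35  0.03  0.83]
[0.6089 0.0595 0.146 ] delta cm [-1.38  0.03  2.56]
```

View pics/s3c.png

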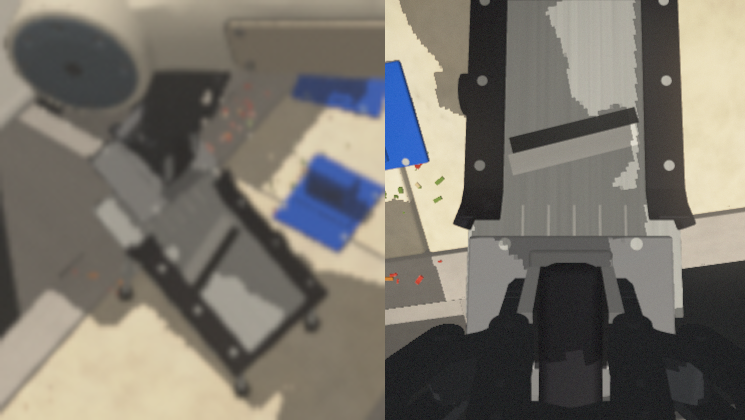

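The scene crop shows the pusher above the bare floor at the open end, tilted with the deck. In the wrist view the sole's lower edge is at row 237 and spans columns 183 to 390, just clear of the flares at row 225. Next I'll measure the lateral alignment in this picture.

Run:
```python
import fit
from fit import *
import tgt
c=load('w4');fit.c=c;g=cv2.cvtColor(c['img'],cv2.COLOR_RGB2GRAY).astype(float)
rows=list(range(20,195,25))
def med(x0,w,rows): return [(round(edge(g[r,x0-w:x0+w],x0-w),1),r) for r in rows]
F=tgt.F
# outer wall edges and lip inner edges
for nm,x0,w,h in [('Lout',184,8,.0125),('Rout',393,10,.0125),('Lin',220,9,.0125),('Rin',355,10,.0125)]:
    pts=med(x0,w,rows); print(nm,[(p[0],tuple((deck(p,F,h)[:2]*1000).round(1))) for p in pts])
pl=med(183,7,range(245,300,12));pr=med(390,9,range(245,300,12))
for a,b in zip(pl,pr):
    print('sole',a,b[0],deck(a,F,.036).round(4),deck(b,F,.036).round(4))
ef=[(q,edge(g[228:246,q],228)) for q in (190,230,260,300,330,370)]
print('front',[(q,round(y,1),(deck((q,y),F,.034)*1000).round(1).tolist()) for q,y in ef])
```

```text
Lout [(np.float64(184.4), (np.float64(-17.7), np.float64(-59.8))), (np.float64(183.4), (np.float64(-1.9), np.float64(-59.9))), (np.float64(182.5), (np.float64(13.6), np.float64(-59.9))), (np.float64(180.6), (np.float64(28.8), np.float64(-60.5))), (np.float64(180.8), (np.float64(43.8), np.float64(-59.9))), (np.float64(179.7), (np.float64(58.5), np.float64(-60.0))), (np.float64(179.2), (np.float64(73.0), np.float64(-59.8)))]
Rout [(np.float64(392.9), (np.float64(-17.5), np.float64(63.4))), (np.float64(394.0), (np.float64(-1.7), np.float64(63.5))), (np.float64(395.0), (np.float64(13.8), np.float64(63.5))), (np.float64(396.0), (np.float64(29.0), np.float64(63.5))), (np.float64(396.9), (np.float64(44.0), np.float64(63.4))), (np.float64(398.0), (np.float64(58.7), np.float64(63.5))), (np.float64(398.9), (np.float64(73.2), np.float64(63.4)))]
Lin [(np.float64(221.7), (np.float64(-17.7), np.float64(-37.8))), (np.float64(220.9), (np.float64(-1.9), np.float64(-37.9))), (np.float64(220.3), (np.float64(13.6), np.float64(-37.9))), (np.float64(219.9), (np.float64(28.9), np.float64(-37.9))), (np.flo
[... 607 characters left out ...]
4(182.6), 245) 387.3 [ 0.1159 -0.05    0.036 ] [0.116  0.0491 0.036 ]
sole (np.float64(181.7), 257) 387.8 [ 0.1217 -0.0503  0.036 ] [0.1218 0.0491 0.036 ]
sole (np.float64(181.8), 269) 396.3 [ 0.1274 -0.05    0.036 ] [0.1275 0.053  0.036 ]
sole (np.float64(181.6), 281) 396.4 [ 0.1331 -0.0499  0.036 ] [0.1332 0.0528 0.036 ]
sole (np.float64(180.8), 293) 396.6 [ 0.1387 -0.0501  0.036 ] [0.1388 0.0527 0.036 ]
front [(190, np.float64(238.1), [112.4, -47.1, 34.0]), (230, np.float64(235.3), [111.1, -27.4, 34.0]), (260, np.float64(235.3), [111.1, -12.7, 34.0]), (300, np.float64(235.4), [111.1, 6.9, 34.0]), (330, np.float64(238.5), [112.7, 21.7, 34.0]), (370, np.float64(235.2), [111.1, 41.3, 34.0])]
```

Request:
jog_arm(
  deltas=[
    {"tx": -0.1, "ty": 0.1, "tz": 0.3, "yaw": 0, "hand": -1},
    {"tx": -0.3, "ty": 0.2, "tz": 0.7, "yaw": 0, "hand": -1},
    {"tx": -0.5, "ty": 0.2, "tz": 1.1, "yaw": 0, "hand": -1},
    {"tx": -0.7, "ty": 0.2, "tz": 1.5, "yaw": 0, "hand": -1},
    {"tx": -0.9, "ty": 0.2, "tz": 1.9, "yaw": 0, "hand": -1},
    {"tx": -1.1, "ty": 0.2, "tz": 2.2, "yaw": 0, "hand": -1},
    {"tx": -1.2, "ty": 0.2, "tz": 2.4, "yaw": 0, "hand": -1},
    {"tx": -1.2, "ty": 0.2, "tz": 2.4, "yaw": 0, "hand": -1},
  ],
  squeeze=20,
)

```text
clock: 8.45
tool_pos: [0.6076, 0.0613, 0.1475]
ee_rot: [[-0.988, 0.152, -0.001], [0.152, 0.988, -0.0], [0.001, -0.0, -1.0]]
ft_force: [0.1, -0.3, -1.2]
gripper_width: 0.0216
grasp_force: 39.3
```

```bash
sed -i 's/.0762,-.151/.0780,-.151/;s/OFF=-.009/OFF=-.007/' tgt.py; python3 -c "
from tgt import *
show(tilted(.152,0),tilted(.10,.0),tilted(.05,0),tilted(0,0))"
```

```text
8.45 [0.6076 0.0613 0.1475] [ 0.1 -0.3 -1.2]
yaw units -0.015
[0.6107 0.061  0.1469] delta cm [-0.31  0.02  0.06]
[0.5641 0.0681 0.1249] delta cm [4.4  0.01 2.26]
[0.5193 0.0749 0.1038] delta cm [8.93 0.01 4.38]
[0.4745 0.0817 0.0826] delta cm [13.46 -0.    6.5 ]
```

Request:
jog_arm(
  deltas=[
    {"tx": 0, "ty": 0, "tz": 0.05, "yaw": 0, "hand": -1},
    {"tx": 0, "ty": 0, "tz": 0.1, "yaw": 0, "hand": -1},
    {"tx": 0, "ty": 0, "tz": 0.15, "yaw": 0, "hand": -1},
    {"tx": 0, "ty": 0, "tz": 0.2, "yaw": 0, "hand": -1},
    {"tx": 0, "ty": 0, "tz": 0.25, "yaw": 0, "hand": -1},
    {"tx": 0, "ty": 0, "tz": 0.3, "yaw": 0, "hand": -1},
    {"tx": 0, "ty": 0, "tz": 0.3, "yaw": 0, "hand": -1},
    {"tx": 0, "ty": 0, "tz": 0.3, "yaw": 0, "hand": -1},
  ],
  squeeze=20,
)

```text
clock: 9.12
tool_pos: [0.6077, 0.0614, 0.1456]
ee_rot: [[-0.988, 0.152, 0.0], [0.152, 0.988, 0.0], [-0.0, 0.0, -1.0]]
ft_force: [-2.1, 1.1, 1.7]
gripper_width: 0.0217
grasp_force: 39.5
```

```bash
python3 -c "
from tgt import *
show(tilted(.152,0),tilted(.10,.0));print(np.round(env.state()['wrist_torque'],2))"
```

```text
9.1167 [0.6077 0.0614 0.1456] [-2.1  1.1  1.7]
yaw units -0.012
[0.6107 0.061  0.1469] delta cm [-0.3   0.   -0.13]
[0.5641 0.0681 0.1249] delta cm [ 4.42 -0.    2.07]
[0.1  0.39 0.04]
```

Request:
jog_arm(
  deltas=[
    {"tx": 0.3, "ty": 0, "tz": 0.1, "yaw": 0, "hand": -1},
    {"tx": 0.6, "ty": 0, "tz": 0.23, "yaw": 0, "hand": -1},
    {"tx": 0.9, "ty": 0, "tz": 0.37, "yaw": 0, "hand": -1},
    {"tx": 1.2, "ty": 0, "tz": 0.51, "yaw": 0, "hand": -1},
    {"tx": 1.5, "ty": 0, "tz": 0.65, "yaw": 0, "hand": -1},
    {"tx": 1.8, "ty": 0, "tz": 0.79, "yaw": 0, "hand": -1},
    {"tx": 2.1, "ty": 0, "tz": 0.93, "yaw": 0, "hand": -1},
    {"tx": 2.4, "ty": 0, "tz": 1.07, "yaw": 0, "hand": -1},
  ],
  squeeze=20,
)

```text
clock: 9.78
tool_pos: [0.5836, 0.0651, 0.1344]
ee_rot: [[-0.988, 0.152, -0.0], [0.152, 0.988, 0.0], [0.0, -0.0, -1.0]]
ft_force: [0.6, -0.4, -1.7]
gripper_width: 0.0216
grasp_force: 39.4
```

```bash
python3 -c "
from tgt import *
show(tilted(.10,.0));print(np.round(env.state()['wrist_torque'],2))"
```

```text
9.7833 [0.5836 0.0651 0.1344] [ 0.6 -0.4 -1.7]
yaw units -0.013
[0.5641 0.0681 0.1249] delta cm [ 1.98 -0.    0.95]
[-0.03  0.    0.01]
```

Request:
jog_arm(
  deltas=[
    {"tx": 0.35, "ty": 0, "tz": 0.17, "yaw": 0, "hand": -1},
    {"tx": 0.7, "ty": 0, "tz": 0.34, "yaw": 0, "hand": -1},
    {"tx": 1.05, "ty": 0, "tz": 0.5, "yaw": 0, "hand": -1},
    {"tx": 1.4, "ty": 0, "tz": 0.67, "yaw": 0, "hand": -1},
    {"tx": 1.75, "ty": 0, "tz": 0.83, "yaw": 0, "hand": -1},
    {"tx": 2.1, "ty": 0, "tz": 0.99, "yaw": 0, "hand": -1},
    {"tx": 2.45, "ty": 0, "tz": 1.15, "yaw": 0, "hand": -1},
    {"tx": 2.8, "ty": 0, "tz": 1.32, "yaw": 0, "hand": -1},
  ],
  squeeze=20,
)

```text
clock: 10.45
tool_pos: [0.556, 0.0694, 0.1213]
ee_rot: [[-0.988, 0.152, 0.0], [0.152, 0.988, 0.0], [-0.0, 0.0, -1.0]]
ft_force: [0.1, 0.3, -0.2]
gripper_width: 0.0214
grasp_force: 39.4
```

```bash
python3 -c "
from tgt import *
cap('wrist','w5')
show(tilted(.05,.0),tilted(0,0));print(np.round(env.state()['wrist_torque'],2))"
```

```text
10.5 [0.5554 0.0695 0.121 ] [-1.5 -0.5 -0. ]
yaw units -0.012
[0.5193 0.0749 0.1038] delta cm [ 3.65 -0.01  1.73]
[0.4745 0.0817 0.0826] delta cm [ 8.18 -0.01  3.84]
[ 0.19  0.42 -0.01]
```

View pics/w5.png

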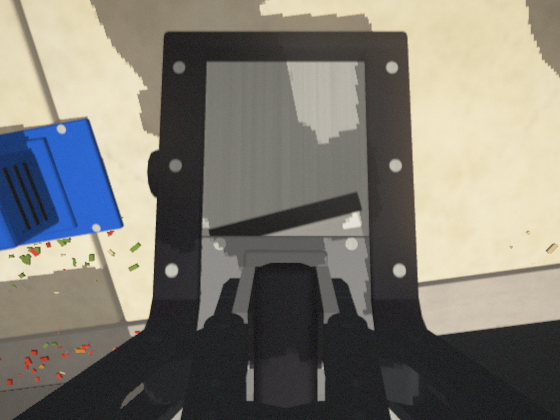

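The sole is under both lips: its lower edge at row 237 runs between the lip edges at columns 203 and 368. I'll continue gently down.

Request:
jog_arm(
  deltas=[
    {"tx": 0.4, "ty": 0, "tz": 0.18, "yaw": 0, "hand": -1},
    {"tx": 0.85, "ty": 0, "tz": 0.39, "yaw": 0, "hand": -1},
    {"tx": 1.3, "ty": 0, "tz": 0.6, "yaw": 0, "hand": -1},
    {"tx": 1.75, "ty": 0, "tz": 0.81, "yaw": 0, "hand": -1},
    {"tx": 2.2, "ty": 0, "tz": 1.02, "yaw": 0, "hand": -1},
    {"tx": 2.65, "ty": 0, "tz": 1.23, "yaw": 0, "hand": -1},
    {"tx": 3.1, "ty": 0, "tz": 1.44, "yaw": 0, "hand": -1},
    {"tx": 3.6, "ty": 0, "tz": 1.68, "yaw": 0, "hand": -1},
  ],
  squeeze=20,
)

```text
clock: 11.17
tool_pos: [0.5204, 0.0748, 0.1045]
ee_rot: [[-0.988, 0.152, 0.0], [0.152, 0.988, 0.0], [-0.0, 0.0, -1.0]]
ft_force: [1.1, -0.3, -0.6]
gripper_width: 0.0215
grasp_force: 39.4
```

```bash
python3 -c "
from tgt import *
show(tilted(.01,.0),tilted(0,0));print(np.round(env.state()['wrist_torque'],2))"
```

```text
11.1667 [0.5204 0.0748 0.1045] [ 1.1 -0.3 -0.6]
yaw units -0.012
[0.4834 0.0804 0.0869] delta cm [ 3.74 -0.02  1.76]
[0.4745 0.0817 0.0826] delta cm [ 4.64 -0.02  2.18]
[-0.   -0.13 -0.01]
```

Request:
jog_arm(
  deltas=[
    {"tx": 0.5, "ty": 0, "tz": 0.23, "yaw": 0, "hand": -1},
    {"tx": 1, "ty": 0, "tz": 0.46, "yaw": 0, "hand": -1},
    {"tx": 1.5, "ty": 0, "tz": 0.7, "yaw": 0, "hand": -1},
    {"tx": 2, "ty": 0, "tz": 0.93, "yaw": 0, "hand": -1},
    {"tx": 2.5, "ty": 0, "tz": 1.17, "yaw": 0, "hand": -1},
    {"tx": 3, "ty": 0, "tz": 1.4, "yaw": 0, "hand": -1},
    {"tx": 3.4, "ty": 0, "tz": 1.59, "yaw": 0, "hand": -1},
    {"tx": 3.7, "ty": 0, "tz": 1.73, "yaw": 0, "hand": -1},
  ],
  squeeze=20,
)

```text
clock: 11.83
tool_pos: [0.4837, 0.0805, 0.0872]
ee_rot: [[-0.988, 0.152, 0.0], [0.152, 0.988, 0.0], [-0.0, 0.0, -1.0]]
ft_force: [-0.6, -0.2, 1.1]
gripper_width: 0.0213
grasp_force: 39.5
```

Request:
jog_arm(
  deltas=[
    {"tx": 0.2, "ty": 0, "tz": 0.09, "yaw": 0, "hand": -1},
    {"tx": 0.35, "ty": 0, "tz": 0.16, "yaw": 0, "hand": -1},
    {"tx": 0.5, "ty": 0, "tz": 0.23, "yaw": 0, "hand": -1},
    {"tx": 0.65, "ty": 0, "tz": 0.3, "yaw": 0, "hand": -1},
    {"tx": 0.8, "ty": 0, "tz": 0.37, "yaw": 0, "hand": -1},
    {"tx": 0.9, "ty": 0, "tz": 0.42, "yaw": 0, "hand": -1},
    {"tx": 0.9, "ty": 0, "tz": 0.42, "yaw": 0, "hand": -1},
    {"tx": 0.9, "ty": 0, "tz": 0.42, "yaw": 0, "hand": -1},
  ],
)

```text
clock: 12.5
tool_pos: [0.4752, 0.0818, 0.0831]
ee_rot: [[-0.988, 0.152, -0.0], [0.152, 0.988, 0.0], [0.0, 0.0, -1.0]]
ft_force: [-0.0, 1.0, 1.4]
gripper_width: 0.0215
grasp_force: 39.6
```

```bash
python3 -c "
from tgt import *
show(tilted(0,0));print(np.round(env.state()['wrist_torque'],2))"
```

```text
12.5 [0.4752 0.0818 0.0831] [-0.   1.   1.4]
yaw units -0.013
[0.4745 0.0817 0.0826] delta cm [ 0.07 -0.02  0.05]
[0.16 0.13 0.01]
```

No contact with the stop yet, so I'll push a few millimetres more until the force rises.

Request:
jog_arm(
  deltas=[
    {"tx": 0.1, "ty": 0, "tz": 0.05, "yaw": 0, "hand": -1},
    {"tx": 0.2, "ty": 0, "tz": 0.09, "yaw": 0, "hand": -1},
    {"tx": 0.3, "ty": 0, "tz": 0.14, "yaw": 0, "hand": -1},
    {"tx": 0.4, "ty": 0, "tz": 0.18, "yaw": 0, "hand": -1},
    {"tx": 0.5, "ty": 0, "tz": 0.22, "yaw": 0, "hand": -1},
    {"tx": 0.5, "ty": 0, "tz": 0.22, "yaw": 0, "hand": -1},
    {"tx": 0.5, "ty": 0, "tz": 0.22, "yaw": 0, "hand": -1},
    {"tx": 0.5, "ty": 0, "tz": 0.22, "yaw": 0, "hand": -1},
  ],
)

```text
clock: 13.17
tool_pos: [0.4725, 0.0823, 0.082]
ee_rot: [[-0.989, 0.151, 0.005], [0.151, 0.989, -0.0], [-0.005, 0.0, -1.0]]
ft_force: [5.4, -4.0, 1.8]
gripper_width: 0.0216
grasp_force: 39.6
```

```bash
python3 -c "
from tgt import *
show(tilted(0,0));print(np.round(env.state()['wrist_torque'],2))"
```

```text
13.1667 [0.4725 0.0823 0.082 ] [ 5.4 -4.   1.8]
yaw units -0.004
[0.4745 0.0817 0.0826] delta cm [-0.2  -0.03 -0.07]
[-1.31 -2.37  0.  ]
```

The pusher stopped after 2.7 of the 5 mm commanded, with the x force rising to about 5 N, so it's at the stop bar. Now I'll ease off, release, and lift.

Request:
jog_arm(
  deltas=[
    {"tx": -0.1, "ty": 0, "tz": 0, "yaw": 0, "hand": -1},
    {"tx": -0.2, "ty": 0, "tz": -0.05, "yaw": 0, "hand": -1},
    {"tx": -0.2, "ty": 0, "tz": -0.05, "yaw": 0, "hand": -0.4},
    {"tx": -0.2, "ty": 0, "tz": -0.05, "yaw": 0, "hand": -0.2},
    {"tx": -0.2, "ty": 0, "tz": -0.05, "yaw": 0, "hand": 0},
    {"tx": -0.2, "ty": 0, "tz": -0.05, "yaw": 0, "hand": 0},
    {"tx": -0.2, "ty": 0, "tz": -0.05, "yaw": 0, "hand": 0},
    {"tx": -0.2, "ty": 0, "tz": -0.05, "yaw": 0, "hand": 0},
  ],
)

```text
clock: 13.83
tool_pos: [0.472, 0.0822, 0.0812]
ee_rot: [[-0.988, 0.152, -0.001], [0.152, 0.988, -0.0], [0.001, -0.0, -1.0]]
ft_force: [0.3, 0.3, -0.9]
gripper_width: 0.0427
grasp_force: 0.0
```

Request:
jog_arm(
  deltas=[
    {"tx": 0, "ty": 0, "tz": -0.5, "yaw": 0, "hand": 0},
    {"tx": 0, "ty": 0, "tz": -1.5, "yaw": 0, "hand": 0},
    {"tx": 0, "ty": 0, "tz": -3, "yaw": 0, "hand": 0},
    {"tx": 0, "ty": 0, "tz": -5, "yaw": 0, "hand": 0},
    {"tx": 0, "ty": 0, "tz": -8, "yaw": 0, "hand": 0},
    {"tx": 0, "ty": 0, "tz": -11, "yaw": 0, "hand": 0},
    {"tx": -0.5, "ty": 0, "tz": -14, "yaw": 0, "hand": 0},
    {"tx": -1, "ty": 0, "tz": -16, "yaw": 0, "hand": 0},
  ],
)

```text
clock: 14.5
tool_pos: [0.4829, 0.0807, 0.2452]
ee_rot: [[-0.988, 0.151, 0.004], [0.151, 0.988, 0.001], [-0.004, 0.002, -1.0]]
ft_force: [0.8, 0.3, 0.1]
gripper_width: 0.043
grasp_force: 0.0
```

Run:
```python
import fit
from fit import *
import tgt
env.capture('wrist');c=cap('wrist','w6');fit.c=c;F=tgt.F
g=cv2.cvtColor(c['img'],cv2.COLOR_RGB2GRAY)
# dark gap between steel sole front and stop bar; column profile
for dy in (-.03,.0,.03):
    print(dy,[(x,int(g[int(round(v)),int(round(u))])) for x in range(-56,50,4) for u,v in [proj(c,F[0]+F[1]@np.array([x/1000,dy,.006]))] if 0<=v<419 and 0<=u<559])
hsv=cv2.cvtColor(c['img'],cv2.COLOR_RGB2HSV)
print('grip top centre px expected',proj(c,F[0]+F[1]@np.array([0,0,.058])))
m=(g<60).astype(np.uint8);n,l,st,ce=cv2.connectedComponentsWithStats(m);print([(st[i].tolist(),ce[i].round(0).tolist()) for i in range(1,n) if st[i,4]>300])
s=env.state();print(s['clock'],s['gripper_width'],s['grasp_force'],np.round(s['tool_pos'],3))
```

```text
-0.03 [(-56, 101), (-52, 103), (-48, 46), (-44, 48), (-40, 41), (-36, 132), (-32, 98), (-28, 98), (-24, 101), (-20, 99), (-16, 99), (-12, 99), (-8, 99), (-4, 99), (0, 98), (4, 97), (8, 100), (12, 98), (16, 101), (20, 98), (24, 99), (28, 105), (32, 101), (36, 139), (40, 106), (44, 134), (48, 83)]
0.0 [(-56, 99), (-52, 100), (-48, 44), (-44, 42), (-40, 39), (-36, 43), (-32, 37), (-28, 35), (-24, 35), (-20, 40), (-16, 37), (-12, 39), (-8, 40), (-4, 33), (0, 37), (4, 42), (8, 44), (12, 46), (16, 40), (20, 38), (24, 32), (28, 104), (32, 103), (36, 100), (40, 103), (44, 39), (48, 31)]
0.03 [(-56, 102), (-52, 97), (-48, 53), (-44, 49), (-40, 46), (-36, 124), (-32, 98), (-28, 99), (-24, 100), (-20, 96), (-16, 96), (-12, 100), (-8, 100), (-4, 97), (0, 100), (4, 100), (8, 99), (12, 99), (16, 103), (20, 104), (24, 102), (28, 101), (32, 101), (36, 130), (40, 104), (44, 168), (48, 168)]
grip top centre px expected (np.float64(283.8083891067493), np.float64(185.1544362005442))
[([0, 0, 337, 75, 14986], [126.0, 26.0]), ([0, 135, 560, 285, 56662], [315.0, 339.0]), ([83, 184, 65, 77, 1956], [116.0, 219.0]), ([241, 243, 82, 21, 651], [274.0, 251.0]), ([0, 253, 70, 93, 3192], [27.0, 308.0])]
14.6 0.043110303736690975 0.0 [0.484 0.081 0.246]
```

The sole reads from the stop bar at x ≈ -39 mm to about +41 mm, so the pusher is home. The hand is clear of it.

```bash
python3 -c "
from station import env
print(env.finish_job())"
```

```text
the job is handed in; nothing more can be done
None
```

I slid the pusher down the track under both lips to the stop bar, let go of it, and handed the job in at about 14.6 s; the verdict was not shown, and I did not re-measure the bowl, cup and ramekin afterwards, though the arm felt no unexpected contact.

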